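Tuck the lid of the spare-battery box beneath its lip

TASK

The sprung lid of the small wooden battery box stands open: push it over with the fingertips until it lies flat on the box and, still pressing it down, push it along by its step until its front edge is tucked fully home beneath the metal lip, so that it stays shut when you let go and draw clear. Work on the lid's outer face only; grasp, pinch and lift nothing, and leave the salt shaker, the jar and the teaspoon where they are.

Things in the scene. Friction and masses are not known exactly. Their poses are not given: they have to be found in the camera images.
- batt_box: Open-topped wooden box, 150 (its x) x 128 (its y) x 54 mm high, with batteries lying inside; it stands firmly on the worktop and does not move. Origin: centre of its underside, z up. The lid's hinge pin runs along the box's y at box x = +60 mm, z = 45 mm; the metal lip is at the opposite end (-x), across the whole width. The side walls' tops are at z = 42 mm; at the hinge end two cheeks rise to z = 57 mm at y = 55 to 64 mm either side.
- lid (a joint): Angle of the lid about its hinge pin (rad): 0 lying flat on the box, about 1.57 standing upright, 1.75 the stop; the free edge travels towards -x of the box as it shuts. The lid is a wooden panel 106 mm wide (box y), 100 mm from pin to free edge, 5 mm thick (2.5 mm either side of the pin axis). A weak spring holds it up: about 1 N at the free edge holds it down, and if let go untucked it springs up again to about 0.5 rad or more.
- lid_slide (a joint): How far the lid together with its hinge pin has slid towards the lip (box -x), in m: 0 fully back, 0.020 fully home. Friction holds it where it is; about 3 to 5 N moves it. Shut the lid while it is back (below 0.007), else its edge lands on top of the lip.
- lid_step (a point): Centre of the foot of the thumb step on the lid's outer face (the face that is uppermost when shut), 62 mm from the pin. The step is a bar 96 mm long (box y) that stands 9 mm off the outer face; its upright side faces the hinge, and a ramp falls from it towards the free edge. A fingertip laid on the flat panel between hinge and step can press down and push against the step towards the lip. Axes as the lid: -x from pin to free edge, y along the pin, z out of the outer face.
- lid_edge (a point): Middle of the lid's free (front) edge, at half its thickness.
- lip_edge (a point): Middle of the lower inner edge of the metal lip, at box x = -48 mm, z = 50 mm. The lip is 4 mm thick and reaches 16 mm in from the end wall. With the slide fully back the shut lid's edge stops 8 mm short of it; fully home it is 12 mm beneath it, with 2.5 mm of play above the lid.
- lid_lining: Cork lining on the inner face of the lid (the face that is underneath when shut), 88 x 98 x 2 mm; the fingers have no business there. Origin on the hinge pin.
- salt_shaker: Salt shaker, 44 mm across, 90 mm high, standing loose; bystander. Origin: centre of its underside.
- turmeric_jar: Small jar of brown spice with a pale cap, 45 mm across, 83 mm high, standing loose; bystander. Origin: centre of its underside.
- teaspoon: Teaspoon, 130 mm long, lying loose on the worktop; bystander. Origin: centre of its underside.

How it is judged:
By the outcome, as a careful person would: the job done as asked, in the order asked, and still so for the second after the job is handed in, with the robot touching nothing.
It also fails if it takes over 40 s, if anything falls off the work surface, if the arm or the gripper's body presses on something with over 40 N, if the wrist force passes 120 N, or if a joint passes its speed limit or range.

ROBOT

A 7-joint arm with a two-finger parallel gripper is mounted at the origin on a cart in front of the work surface, level with it; the furniture and walls round the work are solid. World frame = base frame: x ahead of the robot, y to its left, z up, the work surface at z = 0. Lengths are in mm, angles in rad, forces in N, time in s.
With the tool pointing down it reaches from about 425 to 950 mm from the base axis. Payload 4.7 kg.
Tool frame: the origin (TCP) lies on the centre line of the jaws, within the pads' length; the fingertips stand 19 mm ahead of it and the grasp point (between the pads) is the TCP; z points along the fingers, x is the direction in which the jaws open and shut, and the axes are right-handed (so a half turn about z gives the same grasp; the last joint's range is limited). The gripper opens to 85 mm and grips with 20 to 120 N. Pads are 22 mm wide; open, the fingers measure 114 mm over their backs; the gripper's body (76 mm by 85 mm) begins 54 mm behind the grasp point. The pads swing forward as they close: fully open they stand 13 mm farther back than shut.
Start: joints at [-1.148, 0.469, -0.049, 1.532, 0.024, 1.141, -0.082], TCP at [294.659, 607.307, 250.335] pointing down, gripper open.
Joint ranges: [-2.59, 2.59], [-0.33, 1.99], [-1.39, 1.29], [0.1, 2.45], [-1.04, 4.18], [0.21, 1.99], [-2.66, 2.66]. Speed limits (rad/s): [2.57, 2.57, 3.14, 3.14, 3.14, 3.14, 3.14].

INTERFACE

Orientations are given as a 3x3 rotation matrix whose columns are the frame's x, y, z axes.
In Python, from bench import manip gives the robot as it stands. The module is installed in compiled form; this text tells all that it offers.
- The arm moves only by the shell command python3 -m crank 'ROWS' [FORCE]. ROWS is JSON, a list of rows, each an object of numbers: "tx", "ty", "tz": the shift along the tool's x, y, z in cm; "rx", "ry", "rz": the turn, a rotation vector about the tool's x, y, z in rad; "grip": the opening, from 0 (shut) to 1 (fully open). A call has 1 to 20 rows; each row is the pose to reach, as a shift and turn from the pose measured when the call began, along the tool's axes at that moment; what a row does not reach only later rows make up. A row lasts 1/12 s, in which the tool goes at most 41.7 mm and 7.16 degrees, less where a joint would pass 70% of its speed; a pose out of reach is approached as far as the arm can. A call with a gripper value outside its range is refused whole. The fingers move at their own pace and stop on an object; FORCE is the grip in N (left out, the last holds). Time passes only in rows, so rows that repeat a pose let the fingers close. It gives the time, the measured TCP pose, the force and the opening at its end, in the units of the state.
- manip.read_state(): the state, without advancing time (a new reading comes with each control period).
- manip.camera(name): name is "scene" or "top"; returns a dict with "color" (384x512x3 uint8, blue, green, red), "mtx" (3x3 intrinsics, pixels), "k1" (the pictures are not rectified: a ray, as slopes to the right and down, at radius r is drawn at 1 + k1 r^2 times it, then the intrinsics apply), "R" (3x3) and "t" (3): a world point X has camera coordinates R X + t. Camera axes: x right, y down, z forward; pixel columns grow to the right and rows downward; lengths in mm; the calibration is good to about 2 mm. A picture is of the moment at which its call begins. There is no depth.
- manip.job_done(): hands the job in, once; it reports no verdict.
The state is a dict: "time_s": time; "joints": joint angles; "dq": joint speeds; "joint_torque": joint torques, N m; "tool_pos": TCP position; "orientation": TCP orientation; "wrist_force": force on the tool from outside, world axes, zero at the start; "wrist_torque": the same for the moment, N m; "width": opening from 0.0 (shut) to 1.0 (fully open).
Only numpy, scipy, OpenCV 4.12 (cv2) and the standard library are available. Lean on these libraries where they do the work, as an engineer would, in place of code of your own. Each camera call takes 0.05 s, during which the arm holds its last target.

## Working session

There is one attempt and no reset: what is moved stays moved. The work goes in short steps, Python scripts to look and compute and a shell command to move; the robot and the scene stay as the last step left them, time stands still between calls to the robot, and variables do not carry over. Pictures are saved under pics/ and viewed, and the job is handed in when it is done.

```bash
mkdir -p pics
cat > h.py <<'E'
import numpy as np, cv2, json
from bench import manip
def snap(n,tag):
    c=manip.camera(n); cv2.imwrite(f'pics/{tag}.png',c['color'])
    json.dump({k:np.asarray(c[k]).tolist() for k in('mtx','k1','R','t')},open(f'pics/{tag}.json','w')); return c
def load(tag):
    d=json.load(open(f'pics/{tag}.json')); return {k:np.array(v) for k,v in d.items()}
def proj(c,X):
    X=np.atleast_2d(X); p=(c['R']@X.T).T+c['t'].reshape(3); s=p[:,:2]/p[:,2:]
    r2=(s**2).sum(1,keepdims=True); s=s*(1+c['k1']*r2); m=c['mtx']
    return np.c_[s[:,0]*m[0,0]+m[0,2],s[:,1]*m[1,1]+m[1,2]]
def ray(c,uv):
    m=c['mtx']; d=np.array([(uv[0]-m[0,2])/m[0,0],(uv[1]-m[1,2])/m[1,1]]); s=d.copy()
    for _ in range(20): s=d/(1+c['k1']*(s@s))
    R=c['R']; o=-R.T@c['t'].reshape(3); return o,R.T@np.r_[s,1]
def atz(c,uv,z):
    o,d=ray(c,uv); return o+d*(z-o[2])/d[2]
def crop(tag,x0,y0,x1,y1,k,out):
    i=cv2.imread(f'pics/{tag}.png')[y0:y1,x0:x1]; cv2.imwrite(f'pics/{out}.png',cv2.resize(i,None,fx=k,fy=k,interpolation=cv2.INTER_CUBIC))
E
python3 - <<'E'
from h import *
for n in('scene','top'): c=snap(n,n+'0'); print(n,c['k1'],-c['R'].T@c['t'])
s=manip.read_state(); print(s)
E
```

```text
scene -0.018842978543539432 [  21.51779938 -649.98427829  680.04089386]
top -0.14530198107172423 [342.20910911  86.72573554 996.83245572]
{'time_s': 0.1, 'joints': array([-1.14790551,  0.46939953, -0.04857346,  1.53359701,  0.0241028 ,
        1.14100828, -0.08229396]), 'dq': array([-0.00039755,  0.00011922,  0.00055712, -0.0047493 ,  0.00016893,
       -0.0016164 ,  0.00070848]), 'joint_torque': array([ 4.21473060e-04, -5.11511099e+01, -4.70022031e-02, -2.38389623e+01,
        1.07915571e-02,  4.38982272e-03, -4.03878291e-07]), 'tool_pos': array([294.46906525, 606.82185889, 249.33060353]), 'orientation': array([[ 4.36560929e-01,  8.99674400e-01, -7.27511688e-04],
       [ 8.99672843e-01, -4.36561528e-01, -1.67543096e-03],
       [-1.82494596e-03,  7.69051871e-05, -9.99998332e-01]]), 'wrist_force': array([-0.10279929, -0.47279863,  0.13341391]), 'wrist_torque': array([-0.01904923,  0.03907379, -0.02975042]), 'width': 0.9971759654863515}
```

```bash
ls pics
```

```text
scene0.json
scene0.png
top0.json
top0.png
```

View pics/scene0.png

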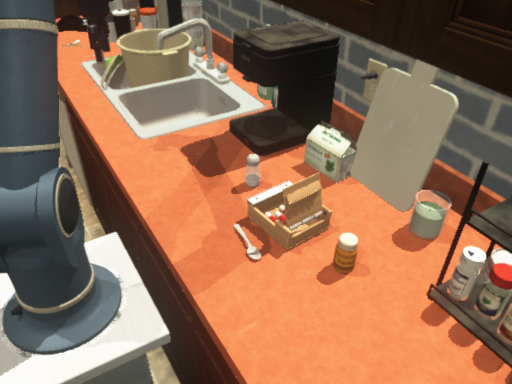

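View pics/top0.png

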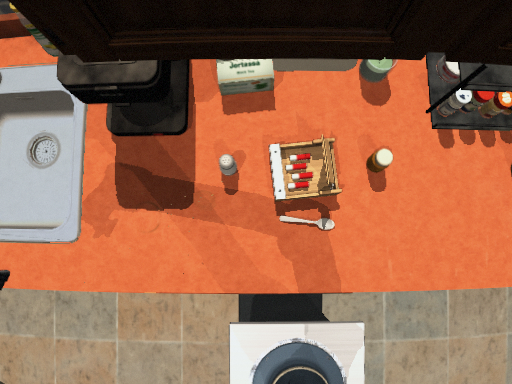

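Run:
```python
from h import *
crop('top0',215,120,405,240,4,'topc'); crop('scene0',230,140,370,280,5,'scenec')
```

```text
(no output)
```

View pics/topc.png

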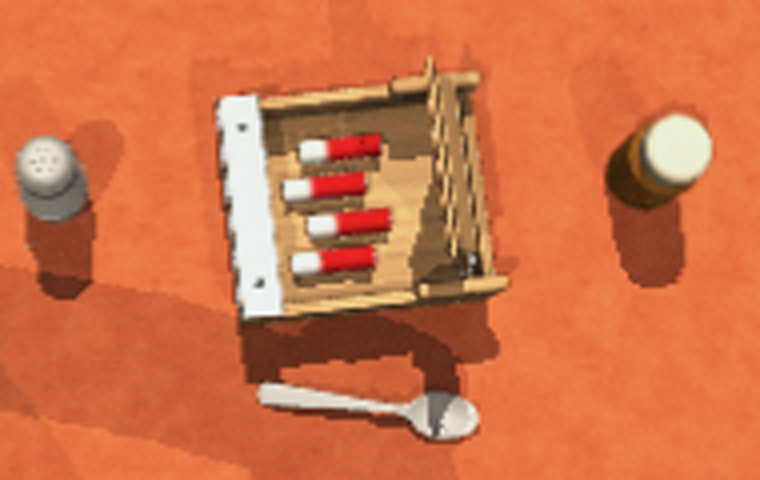

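View pics/scenec.png

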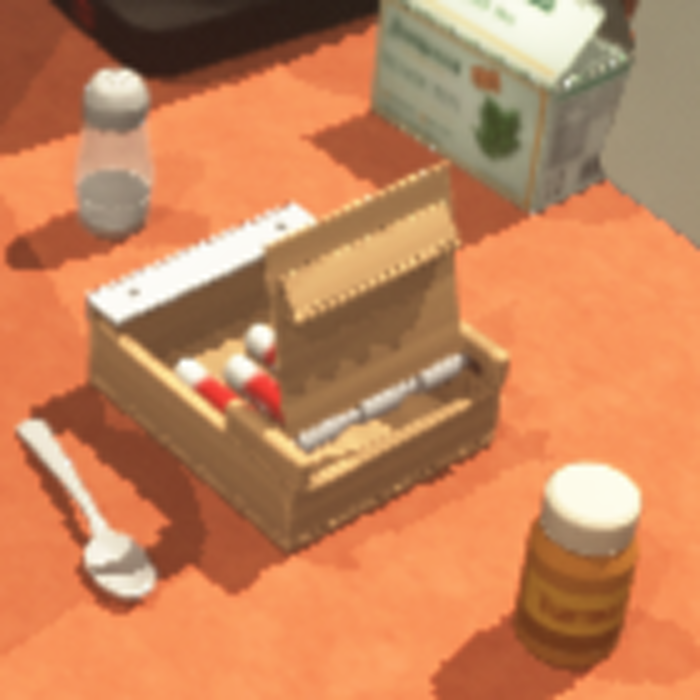

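```bash
cat > fit.py <<'E'
from h import *
from scipy.optimize import least_squares
T=load('top0');S=load('scene0')
t=lambda u,v:(215+u/4,120+v/4)
s=lambda u,v:(230+u/5,140+v/5)
obs=[(T,t(218,97),(-75,-64,54)),(T,t(243,320),(-75,64,54)),(T,t(480,76),(75,-64,57)),(T,t(508,284),(75,64,57)),
(S,s(88,298),(-75,64,54)),(S,s(92,385),(-75,64,0)),(S,s(290,552),(75,64,0)),(S,s(497,462),(75,-64,0))]
def W(p,X):
    x,y,a=p[:3];X=np.array(X);c,q=np.cos(a),np.sin(a)
    return np.array([x+c*X[0]-q*X[1],y+q*X[0]+c*X[1],X[2]])
def run(flip):
    # flip: which side +y is: sign
    f=lambda p:np.concatenate([(proj(c,W(p,(X[0],flip*X[1],X[2])))[0]-np.array(uv)) for c,uv,X in obs])
    best=min((least_squares(f,[450,0,a]) for a in(-3,-1.5,0,1.5)),key=lambda r:r.cost); return best,f
for fl in(1,-1):
    b,f=run(fl); print(fl,b.x,b.cost); print(f(b.x).round(1).reshape(-1,2).tolist())
E
python3 fit.py
```

```text
1 [492.13710548 -22.08275675  -0.57610398] 8097.594818208987
[[44.6, 73.4], [-9.5, -13.0], [13.8, 23.3], [-40.5, -58.5], [5.1, -8.6], [4.1, -8.4], [25.4, -40.1], [-11.7, 14.0]]
-1 [507.41879431 -17.95322197  -1.47552801] 9.419972377814483
[[0.7, -0.4], [0.2, -0.9], [0.0, -1.5], [-0.1, 1.5], [-0.2, -0.3], [-1.0, 0.1], [-0.4, 2.3], [0.2, -2.5]]
```

```bash
cat >> fit.py <<'E'
b,_=run(-1); P=b.x
# with flip -1 the labels' y negated: far cheeks: box +y = world +x
def L(th,sl,d,y,h):
    return W(P,(60-1000*sl-d*np.cos(th)+h*np.sin(th),y,45+d*np.sin(th)+h*np.cos(th)))
if __name__=='__main__':
    lo=[(S,s(448,164),(100,53,2.5)),(S,s(267,249),(100,-53,2.5)),(S,s(458,240),(62,48,11.5)),(S,s(290,320),(62,-48,11.5)),(S,s(302,442),(0,-53,2.5)),(S,s(466,360),(0,53,2.5))]
    g=lambda q:np.concatenate([proj(c,L(q[0],q[1],*X))[0]-np.array(uv) for c,uv,X in lo])
    r=least_squares(g,[1.5,0.005],x_scale=[1,.01]);print(r.x,r.cost,g(r.x).round(1).reshape(-1,2).tolist())
    for n,c in(('top',T),('scene',S)):
        im=cv2.imread(f'pics/{n}0.png');k=4;im=cv2.resize(im,None,fx=k,fy=k)
        def ln(A,B,col):
            a,b=[tuple(((proj(c,z)[0]+.5)*k).astype(int)) for z in(A,B)];cv2.line(im,a,b,col,1)
        for z in(0,42,57):
            q=[W(P,(x,y,z)) for x,y in((-75,-64),(-75,64),(75,64),(75,-64))]
            for i in range(4): ln(q[i],q[i-1],(0,255,0))
        for h,ds in((2.5,(0,100)),(11.5,(62,62)),(-2.5,(0,100))):
            w=48 if h>3 else 53
            q=[L(*r.x,d,y,h) for d,y in((ds[0],-w),(ds[0],w),(ds[1],w),(ds[1],-w))]
            for i in range(4): ln(q[i],q[i-1],(255,0,0))
        x0,y0,x1,y1=(215,120,405,240) if n=='top' else (230,140,370,280)
        cv2.imwrite(f'pics/ov_{n}.png',im[y0*k:y1*k,x0*k:x1*k])
E
python3 fit.py
```

```text
1 [492.13710548 -22.08275675  -0.57610398] 8097.594818208987
[[44.6, 73.4], [-9.5, -13.0], [13.8, 23.3], [-40.5, -58.5], [5.1, -8.6], [4.1, -8.4], [25.4, -40.1], [-11.7, 14.0]]
-1 [507.41879431 -17.95322197  -1.47552801] 9.419972377814483
[[0.7, -0.4], [0.2, -0.9], [0.0, -1.5], [-0.1, 1.5], [-0.2, -0.3], [-1.0, 0.1], [-0.4, 2.3], [0.2, -2.5]]
[1.311774   0.00536304] 12.207163788054945 [[-0.3, -0.5], [-1.4, -0.8], [0.3, 1.8], [0.7, 1.7], [-3.1, 2.3], [-0.4, 0.5]]
```

View pics/ov_top.png

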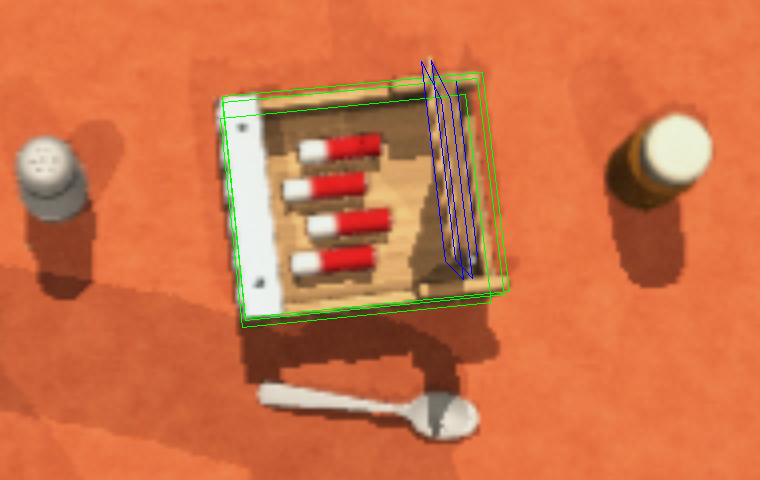

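View pics/ov_scene.png

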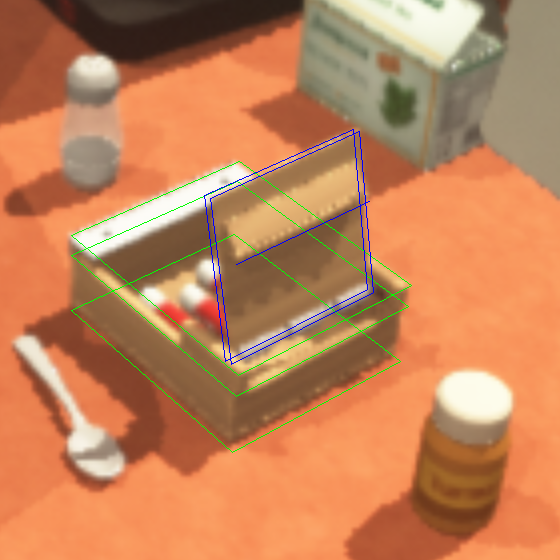

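```bash
cat > go.py <<'E'
from fit import *
from scipy.spatial.transform import Rotation as Ro
BX=np.array([np.cos(P[2]),np.sin(P[2]),0]);BY=np.array([-BX[1],BX[0],0])
def ori(tilt):
    z=-np.sin(tilt)*BX-np.cos(tilt)*np.array([0,0,1]); x=BY; return np.c_[x,np.cross(z,x),z]
def delta(bx,by,bz,tilt,st=None):
    st=st or manip.read_state(); R=st['orientation']; d=R.T@(W(P,(bx,by,bz))-st['tool_pos'])/10
    return d.round(2),Ro.from_matrix(R.T@ori(tilt)).as_rotvec().round(3)
def inbox(X):
    X=np.asarray(X)-[P[0],P[1],0]; return np.array([X@BX,X@BY,X[2]]).round(1)
def rep():
    st=manip.read_state();R=st['orientation'];F=st['wrist_force']
    print('t',round(st['time_s'],2),'box tcp',inbox(st['tool_pos']),'tilt',np.arctan2(-(R[:,2]@BX),-R[2,2]).round(3),'F box',np.round([F@BX,F@BY,F[2]],1),'w',round(st['width'],2)); return st
E
python3 - <<'E'
from go import *
for n,uv,z in(('jar',(384,158),83),('jarbase',(375,167),20),('shaker',(226,162),90),('cof',(190,60),300),('cof2',(110,135),30),('cof3',(188,135),30),('cofT',(188,60),30)):
    X=atz(T,uv,z);print(n,X.round(),inbox(X))
rep(); print(W(P,(95,0,160)),delta(95,0,160,0),delta(95,0,160,.52))
E
```

```text
1 [492.13710548 -22.08275675  -0.57610398] 8097.594818208987
[[44.6, 73.4], [-9.5, -13.0], [13.8, 23.3], [-40.5, -58.5], [5.1, -8.6], [4.1, -8.4], [25.4, -40.1], [-11.7, 14.0]]
-1 [507.41879431 -17.95322197  -1.47552801] 9.419972377814483
[[0.7, -0.4], [0.2, -0.9], [0.0, -1.5], [-0.1, 1.5], [-0.2, -0.3], [-1.0, 0.1], [-0.4, 2.3], [0.2, -2.5]]
jar [ 525. -191.   83.] [174.4   1.3  83. ]
jarbase [ 516. -188.   20.] [169.8  -7.6  20. ]
shaker [515. 161.  90.] [-177.5   24.8   90. ]
cof [660. 210. 300.] [-212.2  173.4  300. ]
cof2 [595. 448.  30.] [-455.8  131.9   30. ]
cof3 [592. 257.  30.] [-265.8  110.9   30. ]
cofT [783. 262.  30.] [-252.9  301.    30. ]
t 0.1 box tcp [-642.2 -152.6  249.3] tilt -0.002 F box [ 0.5 -0.1  0.1] w 1.0
[ 516.45559975 -112.52243549  160.        ] (array([-55.01,  51.37,   9.04]), array([1.000e-03, 2.000e-03, 1.024e+00])) (array([-55.01,  51.37,   9.04]), array([0.474, 0.268, 0.999]))
```

```bash
python3 -m crank '[{"tx":-2.75,"ty":2.57,"tz":0.1,"rz":0.05,"grip":0},{"tx":-5.5,"ty":5.14,"tz":0.2,"rz":0.1,"grip":0},{"tx":-8.25,"ty":7.7,"tz":0.3,"rz":0.15,"grip":0},{"tx":-11,"ty":10.3,"tz":0.4,"rz":0.2,"grip":0},{"tx":-13.75,"ty":12.85,"tz":0.5,"rz":0.25,"grip":0},{"tx":-16.5,"ty":15.4,"tz":0.6,"rz":0.31,"grip":0},{"tx":-19.25,"ty":18,"tz":0.7,"rz":0.36,"grip":0},{"tx":-22,"ty":20.6,"tz":0.8,"rz":0.41,"grip":0},{"tx":-24.75,"ty":23.1,"tz":0.9,"rz":0.46,"grip":0},{"tx":-27.5,"ty":25.7,"tz":1,"rz":0.51,"grip":0},{"tx":-30.25,"ty":28.3,"tz":1.1,"rz":0.56,"grip":0},{"tx":-33,"ty":30.8,"tz":1.2,"rz":0.61,"grip":0},{"tx":-35.75,"ty":33.4,"tz":1.3,"rz":0.67,"grip":0},{"tx":-38.5,"ty":36,"tz":1.4,"rz":0.72,"grip":0},{"tx":-41.25,"ty":38.5,"tz":1.5,"rz":0.77,"grip":0},{"tx":-44,"ty":41.1,"tz":1.6,"rz":0.82,"grip":0},{"tx":-46.75,"ty":43.7,"tz":1.7,"rz":0.87,"grip":0},{"tx":-49.5,"ty":46.2,"tz":1.8,"rz":0.92,"grip":0},{"tx":-52.25,"ty":48.8,"tz":1.9,"rz":0.97,"grip":0},{"tx":-55,"ty":51.4,"tz":2,"rz":1.024,"grip":0}]'
sed -i 's/^for fl in(1,-1):/for fl in():/' fit.py
python3 - <<'E'
from go import *
rep(); print(delta(105,0,160,.52));
E
```

```text
t 0.1 box tcp [-642.2 -152.6  249.3] tilt -0.002 F box [ 0.5 -0.1  0.1] w 1.0
(array([-55.86,  51.89,   9.04]), array([0.474, 0.268, 0.999]))validation failed for argument at $[0]...
```

```bash
python3 -m crank '[{"tx":-2.75,"ty":2.57,"tz":0.1,"rx":0.0,"ry":0.0,"rz":0.05,"grip":0.0}]'; python3 -m crank --help
```

```text
time_s: 0.18
tool_pos: [300.7, 576.6, 247.4]
orientation: [[0.474, 0.881, -0.004], [0.881, -0.474, 0.003], [0.001, -0.005, -1.0]]
wrist_force: [-0.8, 0.8, 0.4]
width: 0.88invalid input: not JSON, or not a number
```

Run:
```python
from go import *
rep(); print(delta(100,0,230,0));
```

```text
t 0.18 box tcp [-611.5 -149.2  247.4] tilt 0.003 F box [-0.8 -0.7  0.4] w 0.88
(array([-50.9 ,  51.92,   1.45]), array([-0.005,  0.002,  0.982]))
```

```bash
python3 -m crank '[{"tx":-2.7,"ty":2.7,"tz":0.1,"rx":0,"ry":0,"rz":0.05,"grip":0},{"tx":-5.4,"ty":5.5,"tz":0.1,"rx":0,"ry":0,"rz":0.1,"grip":0},{"tx":-8.1,"ty":8.2,"tz":0.2,"rx":0,"ry":0,"rz":0.15,"grip":0},{"tx":-10.8,"ty":11,"tz":0.3,"rx":0,"ry":0,"rz":0.21,"grip":0},{"tx":-13.5,"ty":13.7,"tz":0.4,"rx":0,"ry":0,"rz":0.26,"grip":0},{"tx":-16.2,"ty":16.4,"tz":0.5,"rx":0,"ry":0,"rz":0.31,"grip":0},{"tx":-18.9,"ty":19.2,"tz":0.5,"rx":0,"ry":0,"rz":0.36,"grip":0},{"tx":-21.6,"ty":21.9,"tz":0.6,"rx":0,"ry":0,"rz":0.41,"grip":0},{"tx":-24.2,"ty":24.6,"tz":0.7,"rx":0,"ry":0,"rz":0.47,"grip":0},{"tx":-26.9,"ty":27.4,"tz":0.8,"rx":0,"ry":0,"rz":0.52,"grip":0},{"tx":-29.6,"ty":30.1,"tz":0.8,"rx":0,"ry":0,"rz":0.57,"grip":0},{"tx":-32.3,"ty":32.8,"tz":0.9,"rx":0,"ry":0,"rz":0.62,"grip":0},{"tx":-35,"ty":35.6,"tz":1,"rx":0,"ry":0,"rz":0.67,"grip":0},{"tx":-37.7,"ty":38.3,"tz":1.1,"rx":0,"ry":0,"rz":0.72,"grip":0},{"tx":-40.3,"ty":41,"tz":1.2,"rx":0,"ry":0,"rz":0.78,"grip":0},{"tx":-43,"ty":43.8,"tz":1.2,"rx":0,"ry":0,"rz":0.83,"grip":0},{"tx":-45.7,"ty":46.5,"tz":1.3,"rx":0,"ry":0,"rz":0.88,"grip":0},{"tx":-48.4,"ty":49.2,"tz":1.4,"rx":0,"ry":0,"rz":0.93,"grip":0},{"tx":-50.9,"ty":51.9,"tz":1.5,"rx":0,"ry":0,"rz":0.98,"grip":0},{"tx":-50.9,"ty":51.9,"tz":1.5,"rx":0,"ry":0,"rz":0.98,"grip":0}]'
python3 - <<'E'
from go import *
rep(); print(delta(100,0,150,.52)); c=snap('scene','scene1');snap('top','top1')
E
```

```text
time_s: 1.85
tool_pos: [517.3, -125.6, 229.7]
orientation: [[0.996, 0.085, -0.002], [0.085, -0.996, -0.002], [-0.003, 0.002, -1.0]]
wrist_force: [0.0, -1.0, 0.6]
width: 0.001
t 1.85 box tcp [108.1  -0.4 229.7] tilt -0.002 F box [ 1.  -0.1  0.6] w 0.0
(array([ 0.05, -0.83,  7.97]), array([ 0.522,  0.   , -0.01 ]))
```

View pics/scene1.png

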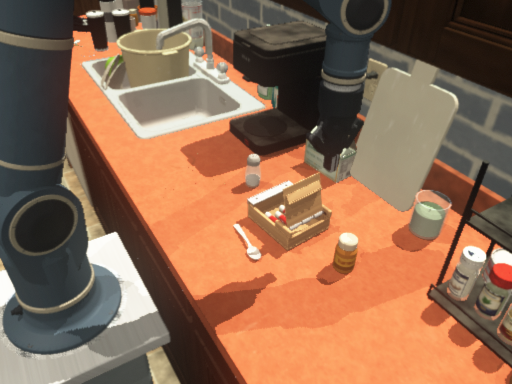

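View pics/top1.png

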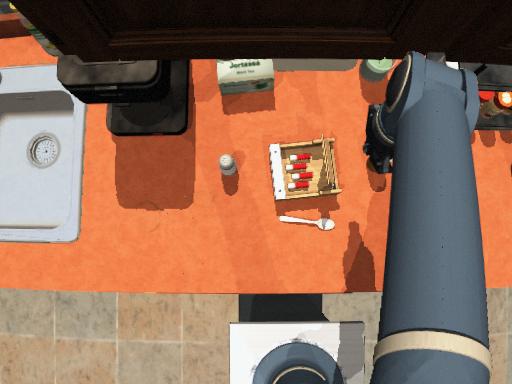

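```bash
python3 -m crank '[{"tx":0,"ty":-0.2,"tz":1.5,"rx":0.1,"ry":0,"rz":0,"grip":0},{"tx":0,"ty":-0.4,"tz":3,"rx":0.2,"ry":0,"rz":0,"grip":0},{"tx":0,"ty":-0.5,"tz":4.5,"rx":0.31,"ry":0,"rz":0,"grip":0},{"tx":0,"ty":-0.7,"tz":6,"rx":0.42,"ry":0,"rz":-0.01,"grip":0},{"tx":0,"ty":-0.8,"tz":7.5,"rx":0.52,"ry":0,"rz":-0.01,"grip":0},{"tx":0,"ty":-0.8,"tz":8,"rx":0.52,"ry":0,"rz":-0.01,"grip":0},{"tx":0,"ty":-0.8,"tz":8,"rx":0.52,"ry":0,"rz":-0.01,"grip":0}]'
python3 - <<'E'
from go import *
st=rep(); snap('scene','scene2');snap('top','top2'); st=rep()
print(proj(T,st['tool_pos']+19*st['orientation'][:,2]),proj(S,st['tool_pos']+19*st['orientation'][:,2]))
crop('scene2',230,120,390,280,4,'s2c');crop('top2',215,100,405,240,4,'t2c')
E
```

```text
time_s: 2.53
tool_pos: [513.9, -110.0, 147.2]
orientation: [[0.995, 0.086, -0.058], [0.104, -0.862, 0.496], [-0.007, -0.5, -0.866]]
wrist_force: [-0.2, 0.8, 0.4]
width: 0.005
t 2.53 box tcp [ 92.3  -2.3 147.2] tilt 0.523 F box [-0.8 -0.1  0.4] w 0.0
t 2.63 box tcp [ 91.3  -0.6 149.7] tilt 0.522 F box [ 0.6  0.8 -0.2] w -0.0
[[348.31629719 158.27125133]] [[316.76960909 195.5209832 ]]
```

View pics/s2c.png

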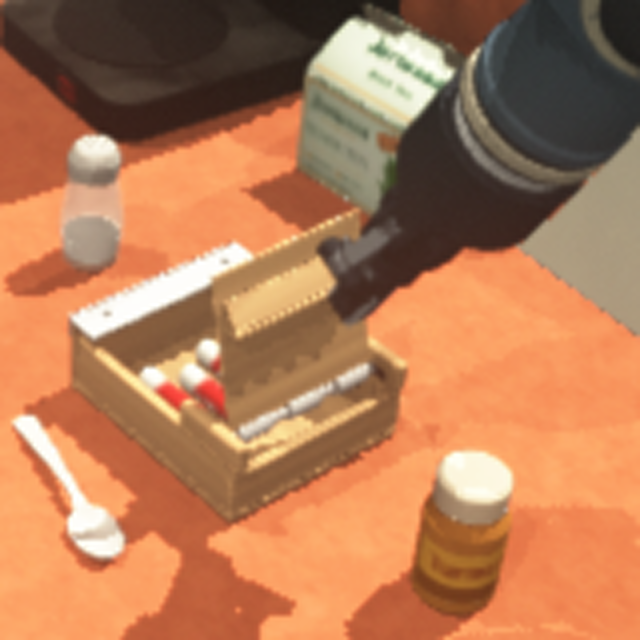

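View pics/t2c.png

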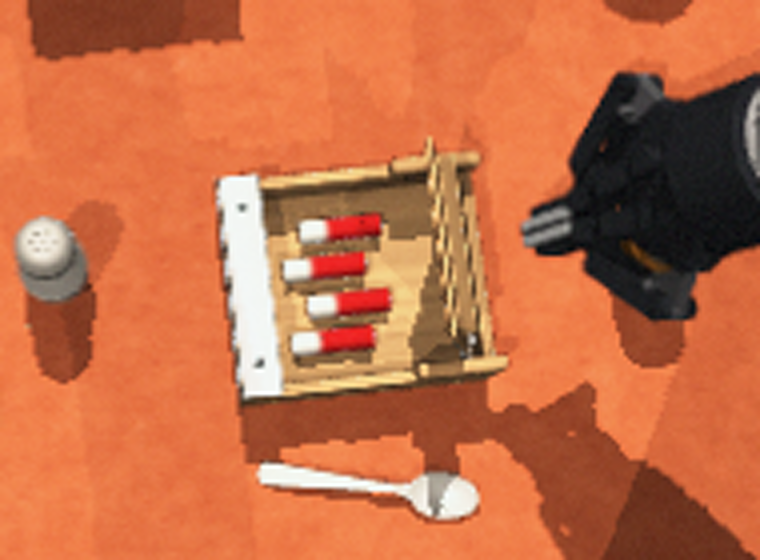

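```bash
cat >> go.py <<'E'
def tcp(th,phi,d,sl):
    c=np.array([60-sl-d*np.cos(th)+2.5*np.sin(th),45+d*np.sin(th)+2.5*np.cos(th)])
    off=19*np.array([-np.sin(phi),-np.cos(phi)])+11*np.array([-np.cos(phi),np.sin(phi)])
    return c-off
E
python3 - <<'E'
from go import *
rep(); print(delta(85,0,100,.52)); print(tcp(1.31,.52,46,3),tcp(1.5,.52,46,3),tcp(1.4,.52,46,0))
E
```

```text
t 2.63 box tcp [ 91.3  -0.6 149.7] tilt 0.522 F box [ 0.6  0.8 -0.2] w -0.0
(array([0.08, 1.94, 4.62]), array([-0.002,  0.007,  0.009]))
[ 66.54109448 101.11201575] [ 75.22655979 102.08449529] [ 73.63186935 101.77848833]
```

```bash
python3 -m crank '[{"tx":0,"ty":0.5,"tz":1.1,"rx":0,"ry":0,"rz":0.01,"grip":0},{"tx":0,"ty":1,"tz":2.3,"rx":0,"ry":0,"rz":0.01,"grip":0},{"tx":0.1,"ty":1.5,"tz":3.5,"rx":0,"ry":0,"rz":0.01,"grip":0},{"tx":0.1,"ty":1.9,"tz":4.6,"rx":0,"ry":0,"rz":0.01,"grip":0},{"tx":0.1,"ty":1.9,"tz":4.6,"rx":0,"ry":0,"rz":0.01,"grip":0},{"tx":0.1,"ty":1.9,"tz":4.6,"rx":0,"ry":0,"rz":0.01,"grip":0}]'
python3 - <<'E'
from go import *
rep();snap('scene','scene3');snap('top','top3');rep()
crop('scene3',230,120,390,280,4,'s3c')
for th in(1.4,1.2,1.0,.8):
    print(th,tcp(th,.52,46,3).round(1),*delta(tcp(th,.52,46,3)[0],0,tcp(th,.52,46,3)[1],.52))
E
```

```text
time_s: 3.13
tool_pos: [515.1, -101.7, 99.4]
orientation: [[0.995, 0.081, -0.057], [0.098, -0.862, 0.496], [-0.009, -0.5, -0.866]]
wrist_force: [0.4, 0.1, 0.2]
width: -0.002
t 3.13 box tcp [84.1 -0.3 99.4] tilt 0.523 F box [-0.1  0.4  0.2] w -0.0
t 3.23 box tcp [ 85.    0.4 100.4] tilt 0.522 F box [-1.4  0.2  0.9] w 0.0
1.4 [ 70.6 101.8] [-0.03 -1.32  0.6 ] [-0.002  0.007 -0.001]
1.2 [61.6 99.8] [-0.03 -2.    1.22] [-0.002  0.007 -0.001]
1.0 [53.2 96.1] [-0.02 -2.54  1.96] [-0.002  0.007 -0.001]
0.8 [45.7 90.8] [-0.02 -2.93  2.8 ] [-0.002  0.007 -0.001]
```

View pics/s3c.png

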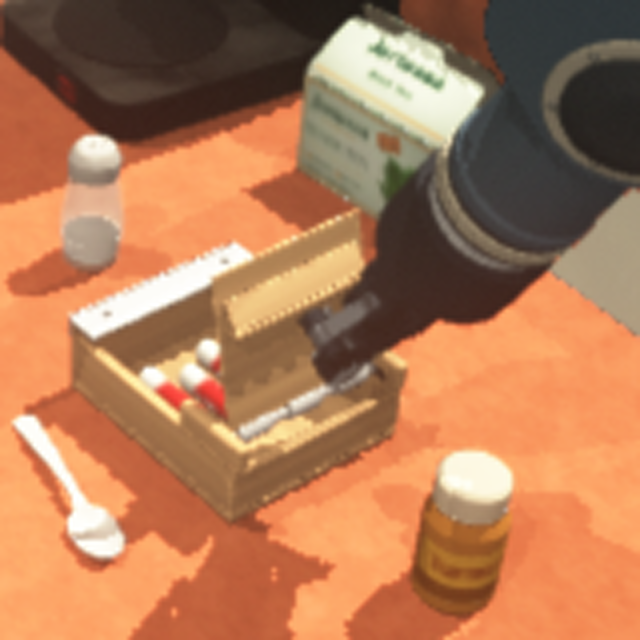

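```bash
python3 -m crank '[{"tx":0,"ty":-0.6,"tz":0.3,"rx":0,"ry":0,"rz":0,"grip":0},{"tx":0,"ty":-1,"tz":0.5,"rx":0,"ry":0,"rz":0,"grip":0},{"tx":0,"ty":-1.3,"tz":0.6,"rx":0,"ry":0,"rz":0,"grip":0},{"tx":0,"ty":-1.7,"tz":0.9,"rx":0,"ry":0,"rz":0,"grip":0},{"tx":0,"ty":-2,"tz":1.2,"rx":0,"ry":0,"rz":0,"grip":0},{"tx":0,"ty":-2.3,"tz":1.6,"rx":0,"ry":0,"rz":0,"grip":0},{"tx":0,"ty":-2.5,"tz":2,"rx":0,"ry":0,"rz":0,"grip":0},{"tx":0,"ty":-2.5,"tz":2,"rx":0,"ry":0,"rz":0,"grip":0}]'
python3 - <<'E'
from go import *
rep();snap('scene','scene4');snap('top','top4');rep()
crop('scene4',230,120,390,280,4,'s4c');crop('top4',215,100,405,240,4,'t4c')
E
```

```text
time_s: 3.9
tool_pos: [512.5, -69.9, 95.2]
orientation: [[0.995, 0.082, -0.055], [0.099, -0.863, 0.496], [-0.007, -0.499, -0.866]]
wrist_force: [0.5, -0.6, 0.3]
width: -0.002
t 3.9 box tcp [52.2  0.1 95.2] tilt 0.523 F box [0.6 0.4 0.3] w -0.0
t 4.0 box tcp [53.1  0.1 95.3] tilt 0.522 F box [ 0.6  0.3 -0.3] w 0.0
```

View pics/s4c.png

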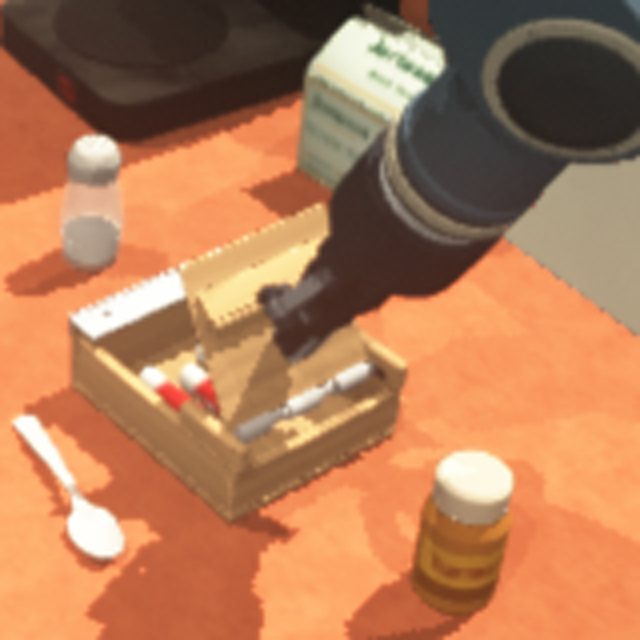

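View pics/t4c.png

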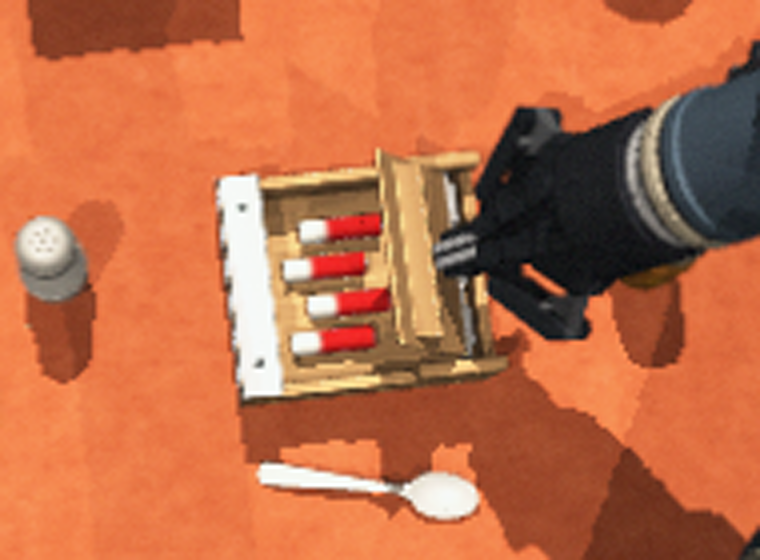

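Run:
```python
from go import *
T4=load('top4')
for sl in(0,5,10): print(sl,[((proj(T4,W(P,(60-sl,y,45)))[0]+.5-[215,100])*4).round() for y in(40,-40)])
for th in(.9,.8,.7,.6,.5,.4,.3,.2):
    phi=max(0,min(.52,.65*th-.08)); q=tcp(th,phi,47,3)
    print(th,round(phi,2),q.round(1),*delta(q[0],0,q[1],phi))
```

```text
0 [array([458., 200.]), array([475., 336.])]
5 [array([450., 200.]), array([466., 336.])]
10 [array([441., 201.]), array([457., 337.])]
0.9 0.51 [48.6 94.7] [-0.   -0.36  0.28] [-0.017  0.008 -0.001]
0.8 0.44 [44.1 93. ] [-0.   -0.66  0.65] [-0.082  0.008 -0.001]
0.7 0.37 [39.9 90.8] [ 0.   -0.93  1.05] [-0.147  0.008 -0.   ]
0.6 0.31 [35.9 88.3] [ 0.   -1.14  1.46] [-0.212  0.008 -0.   ]
0.5 0.24 [32.2 85.5] [ 0.01 -1.32  1.89] [-0.277  0.008  0.   ]
0.4 0.18 [28.9 82.3] [ 0.01 -1.45  2.33] [-0.342  0.008  0.   ]
0.3 0.12 [25.9 78.9] [ 0.01 -1.53  2.78] [-0.407  0.008  0.001]
0.2 0.05 [23.4 75.2] [ 0.02 -1.57  3.23] [-0.472  0.008  0.001]
```

```bash
python3 -m crank '[{"tx":0,"ty":-0.36,"tz":0.28,"rx":-0.02,"ry":0,"rz":0,"grip":0},{"tx":0,"ty":-0.66,"tz":0.65,"rx":-0.08,"ry":0,"rz":0,"grip":0},{"tx":0,"ty":-0.93,"tz":1.05,"rx":-0.15,"ry":0,"rz":0,"grip":0},{"tx":0,"ty":-1.14,"tz":1.46,"rx":-0.21,"ry":0,"rz":0,"grip":0},{"tx":0,"ty":-1.32,"tz":1.9,"rx":-0.28,"ry":0,"rz":0,"grip":0},{"tx":0,"ty":-1.45,"tz":2.3,"rx":-0.34,"ry":0,"rz":0,"grip":0},{"tx":0,"ty":-1.53,"tz":2.8,"rx":-0.41,"ry":0,"rz":0,"grip":0},{"tx":0,"ty":-1.53,"tz":2.8,"rx":-0.41,"ry":0,"rz":0,"grip":0}]'
python3 - <<'E'
from go import *
rep();snap('scene','scene5');snap('top','top5');rep()
crop('scene5',230,120,390,280,4,'s5c');crop('top5',215,100,405,240,4,'t5c')
for th in(.2,.1,.0):
    phi=0; q=tcp(th,phi,47,1)
    print(th,round(phi,2),q.round(1),*delta(q[0],0,q[1],phi))
E
```

```text
time_s: 4.67
tool_pos: [509.4, -39.6, 78.5]
orientation: [[0.994, 0.104, -0.019], [0.105, -0.988, 0.11], [-0.008, -0.112, -0.994]]
wrist_force: [-0.1, 0.9, 0.9]
width: 0.001
t 4.67 box tcp [21.7 -0.1 78.5] tilt 0.112 F box [-0.9  0.   0.9] w 0.0
t 4.77 box tcp [24.7 -0.2 78.8] tilt 0.113 F box [ 0.   0.4 -0.7] w 0.0
0.2 0 [24.4 75.8] [0.02 0.   0.3 ] [-0.114  0.008  0.005]
0.1 0 [23.5 71.2] [ 0.02 -0.04  0.77] [-0.114  0.008  0.005]
0.0 0 [23.  66.5] [ 0.03 -0.03  1.24] [-0.114  0.008  0.005]
```

View pics/s5c.png

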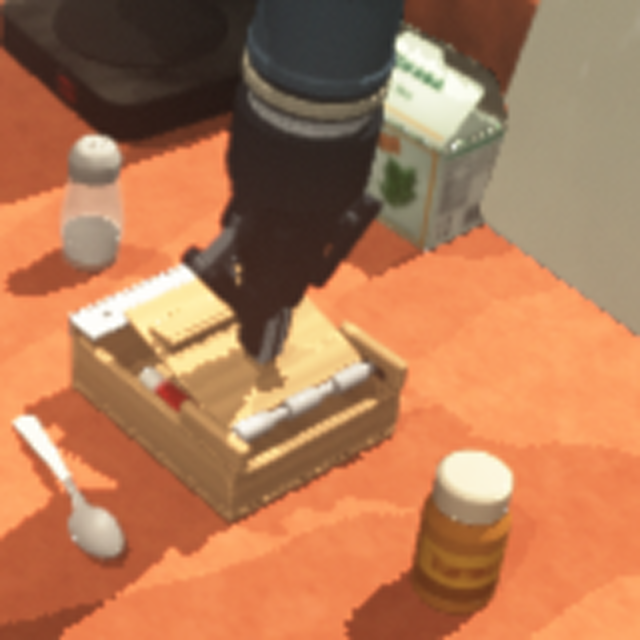

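View pics/t5c.png

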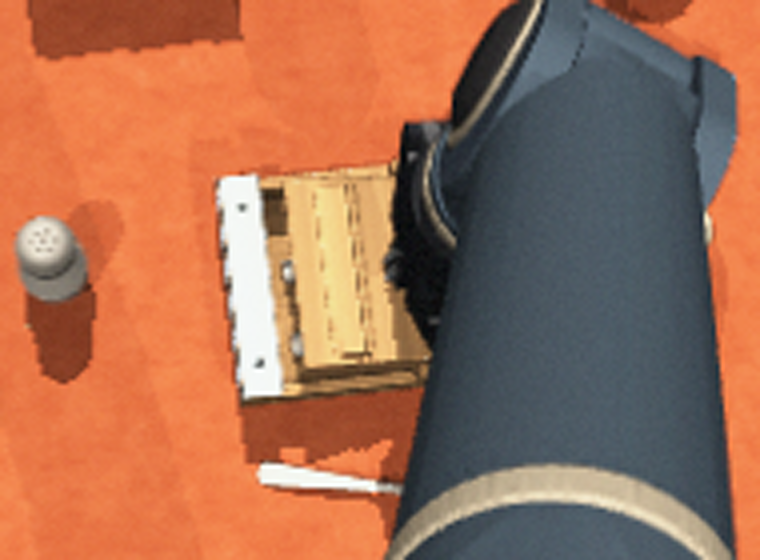

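```bash
python3 -m crank '[{"tx":0,"ty":0,"tz":0.3,"rx":-0.06,"ry":0,"rz":0,"grip":0},{"tx":0,"ty":0,"tz":0.6,"rx":-0.11,"ry":0,"rz":0,"grip":0},{"tx":0,"ty":0,"tz":0.9,"rx":-0.11,"ry":0,"rz":0,"grip":0},{"tx":0,"ty":0,"tz":1.1,"rx":-0.11,"ry":0,"rz":0,"grip":0},{"tx":0,"ty":0,"tz":1.3,"rx":-0.11,"ry":0,"rz":0,"grip":0},{"tx":0,"ty":0,"tz":1.3,"rx":-0.11,"ry":0,"rz":0,"grip":0}]'
python3 - <<'E'
from go import *
rep();snap('scene','scene6');snap('top','top6');rep()
crop('scene6',230,120,390,280,4,'s6c');crop('top6',215,100,405,240,4,'t6c')
E
```

```text
time_s: 5.27
tool_pos: [509.7, -41.7, 66.3]
orientation: [[0.995, 0.098, -0.008], [0.099, -0.995, 0.005], [-0.007, -0.006, -1.0]]
wrist_force: [-1.2, 2.8, 6.4]
width: -0.002
t 5.27 box tcp [23.9  0.  66.3] tilt 0.006 F box [-2.9 -0.9  6.4] w -0.0
t 5.37 box tcp [23.9  0.  66.4] tilt 0.006 F box [-3.1 -0.4  6.4] w -0.0
```

View pics/s6c.png

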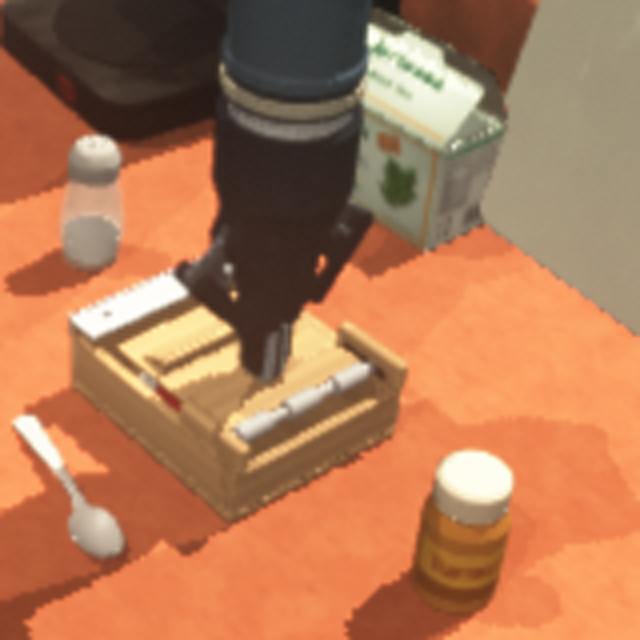

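View pics/t6c.png

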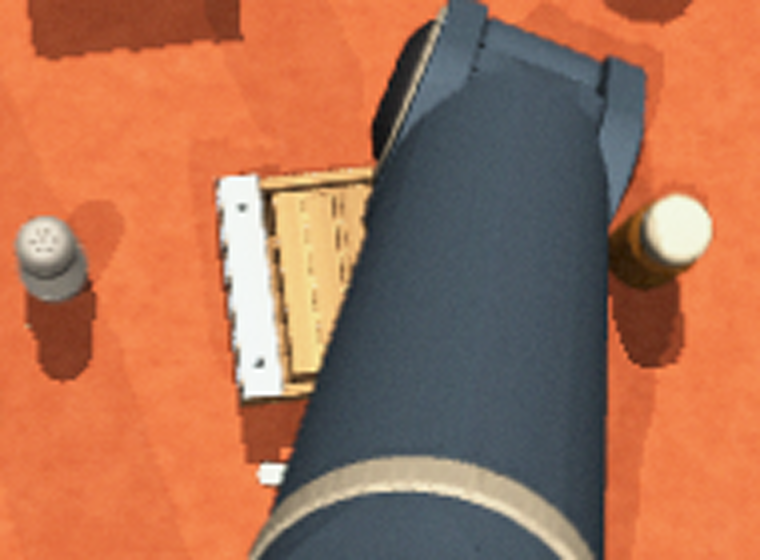

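```bash
python3 -m crank '[{"tx":0,"ty":-0.2,"tz":0.07,"rx":0,"ry":0,"rz":0,"grip":0},{"tx":0,"ty":-0.5,"tz":0.07,"rx":0,"ry":0,"rz":0,"grip":0},{"tx":0,"ty":-0.8,"tz":0.07,"rx":0,"ry":0,"rz":0,"grip":0},{"tx":0,"ty":-1.1,"tz":0.07,"rx":0,"ry":0,"rz":0,"grip":0},{"tx":0,"ty":-1.4,"tz":0.07,"rx":0,"ry":0,"rz":0,"grip":0},{"tx":0,"ty":-1.6,"tz":0.07,"rx":0,"ry":0,"rz":0,"grip":0}]'
python3 - <<'E'
from go import *
rep();snap('top','top7');rep()
E
```

```text
time_s: 5.87
tool_pos: [508.4, -28.7, 66.3]
orientation: [[0.995, 0.095, -0.006], [0.095, -0.995, 0.004], [-0.006, -0.005, -1.0]]
wrist_force: [-0.6, -3.1, 6.3]
width: -0.003
t 5.87 box tcp [10.8 -0.  66.3] tilt 0.005 F box [ 3.  -0.9  6.3] w -0.0
t 5.92 box tcp [10.3 -0.  66.3] tilt 0.005 F box [ 1.1 -1.1  7.1] w -0.0
```

Press is steady at about 6–7 N; now push along with the step.

```bash
python3 -m crank '[{"tx":0,"ty":-0.3,"tz":0.06,"rx":0,"ry":0,"rz":0,"grip":0},{"tx":0,"ty":-0.6,"tz":0.06,"rx":0,"ry":0,"rz":0,"grip":0},{"tx":0,"ty":-0.9,"tz":0.06,"rx":0,"ry":0,"rz":0,"grip":0},{"tx":0,"ty":-1.2,"tz":0.06,"rx":0,"ry":0,"rz":0,"grip":0},{"tx":0,"ty":-1.5,"tz":0.06,"rx":0,"ry":0,"rz":0,"grip":0},{"tx":0,"ty":-1.5,"tz":0.06,"rx":0,"ry":0,"rz":0,"grip":0}]'
python3 - <<'E'
from go import *
rep();snap('scene','scene8');snap('top','top8');rep()
crop('scene8',230,120,390,280,4,'s8c');crop('top8',215,100,405,240,4,'t8c')
E
```

```text
time_s: 6.42
tool_pos: [507.6, -15.4, 66.3]
orientation: [[0.996, 0.093, -0.005], [0.093, -0.996, 0.004], [-0.004, -0.004, -1.0]]
wrist_force: [-0.5, -3.7, 6.1]
width: 0.001
t 6.42 box tcp [-2.5  0.5 66.3] tilt 0.004 F box [ 3.6 -0.9  6.1] w 0.0
t 6.52 box tcp [-2.5  0.5 66.3] tilt 0.004 F box [ 3.  -0.1  5.2] w -0.0
```

View pics/s8c.png

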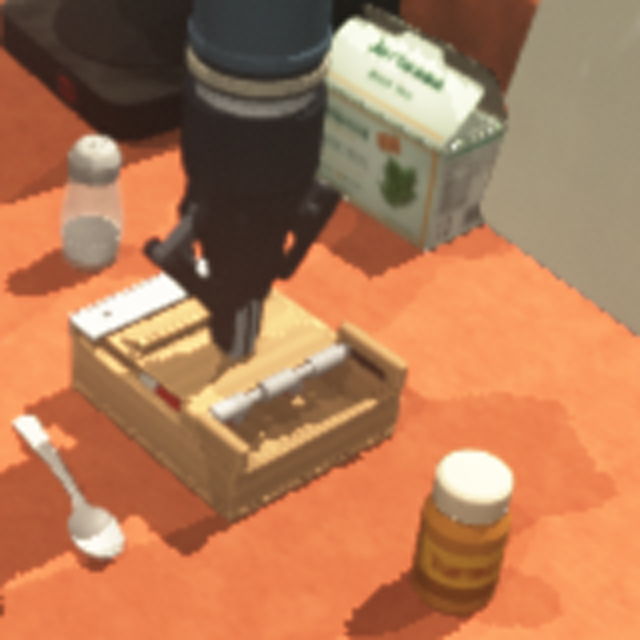

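View pics/t8c.png

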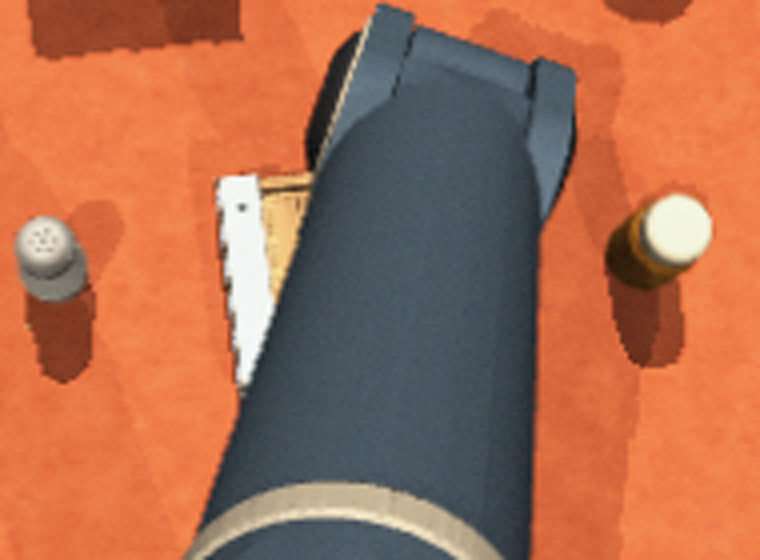

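```bash
python3 -m crank '[{"tx":0,"ty":-0.3,"tz":0.06,"rx":0,"ry":0,"rz":0,"grip":0},{"tx":0,"ty":-0.6,"tz":0.06,"rx":0,"ry":0,"rz":0,"grip":0},{"tx":0,"ty":-0.8,"tz":0.06,"rx":0,"ry":0,"rz":0,"grip":0},{"tx":0,"ty":-1.0,"tz":0.06,"rx":0,"ry":0,"rz":0,"grip":0},{"tx":0,"ty":-1.1,"tz":0.06,"rx":0,"ry":0,"rz":0,"grip":0},{"tx":0,"ty":-1.1,"tz":0.06,"rx":0,"ry":0,"rz":0,"grip":0}]'
python3 - <<'E'
from go import *
rep()
E
```

```text
time_s: 7.02
tool_pos: [507.3, -6.2, 66.2]
orientation: [[0.996, 0.091, -0.003], [0.091, -0.996, 0.003], [-0.003, -0.004, -1.0]]
wrist_force: [0.7, -2.6, 5.3]
width: 0.003
t 7.02 box tcp [-11.7   1.   66.2] tilt 0.004 F box [2.7 0.5 5.3] w 0.0
```

```bash
python3 -m crank '[{"tx":0,"ty":-0.2,"tz":0.06,"rx":0,"ry":0,"rz":0,"grip":0},{"tx":0,"ty":-0.4,"tz":0.06,"rx":0,"ry":0,"rz":0,"grip":0},{"tx":0,"ty":-0.5,"tz":0.06,"rx":0,"ry":0,"rz":0,"grip":0},{"tx":0,"ty":-0.5,"tz":0.06,"rx":0,"ry":0,"rz":0,"grip":0}]'
python3 - <<'E'
from go import *
rep()
snap('scene','scene9');snap('top','top9');rep()
crop('scene9',230,160,350,260,6,'s9c')
E
```

```text
time_s: 7.35
tool_pos: [507.5, -3.3, 66.0]
orientation: [[0.996, 0.089, -0.002], [0.089, -0.996, 0.002], [-0.002, -0.002, -1.0]]
wrist_force: [-0.3, -4.6, 6.0]
width: 0.001
t 7.35 box tcp [-14.6   1.4  66. ] tilt 0.002 F box [ 4.6 -0.7  6. ] w 0.0
t 7.45 box tcp [-14.5   1.5  66.1] tilt 0.003 F box [ 3.6 -1.1  5.1] w 0.0
```

View pics/s9c.png

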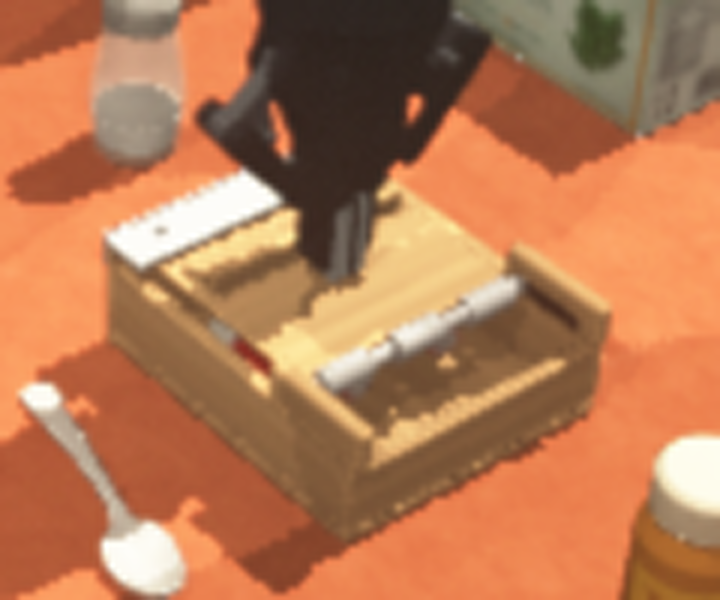

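```bash
python3 -m crank '[{"tx":0,"ty":-0.2,"tz":0.05,"rx":0,"ry":0,"rz":0,"grip":0},{"tx":0,"ty":-0.4,"tz":0.05,"rx":0,"ry":0,"rz":0,"grip":0},{"tx":0,"ty":-0.5,"tz":0.05,"rx":0,"ry":0,"rz":0,"grip":0},{"tx":0,"ty":-0.6,"tz":0.05,"rx":0,"ry":0,"rz":0,"grip":0},{"tx":0,"ty":-0.6,"tz":0.05,"rx":0,"ry":0,"rz":0,"grip":0}]'
python3 - <<'E'
from go import *
rep()
E
```

```text
time_s: 7.87
tool_pos: [507.6, -1.6, 66.0]
orientation: [[0.996, 0.085, 0.0], [0.085, -0.996, -0.001], [0.0, 0.001, -1.0]]
wrist_force: [0.0, -8.6, 4.8]
width: -0.003
t 7.87 box tcp [-16.3   1.8  66. ] tilt -0.001 F box [ 8.6 -0.8  4.8] w -0.0
```

```bash
python3 -m crank '[{"tx":0,"ty":-0.4,"tz":0.05,"rx":0,"ry":0,"rz":0,"grip":0},{"tx":0,"ty":-0.6,"tz":0.05,"rx":0,"ry":0,"rz":0,"grip":0},{"tx":0,"ty":-0.7,"tz":0.05,"rx":0,"ry":0,"rz":0,"grip":0},{"tx":0,"ty":-0.7,"tz":0.05,"rx":0,"ry":0,"rz":0,"grip":0}]'
python3 - <<'E'
from go import *
rep();snap('scene','scene10');rep()
crop('scene10',230,160,350,260,6,'s10c')
c=load('scene10')
for sl in(10,15,18,20): print(sl,[((proj(c,W(P,(60-sl,y,45)))[0]+.5-[230,160])*6).round() for y in(50,-50)])
E
```

```text
time_s: 8.2
tool_pos: [507.6, -1.4, 65.9]
orientation: [[0.997, 0.08, 0.003], [0.08, -0.997, -0.008], [0.002, 0.008, -1.0]]
wrist_force: [0.4, -14.0, 3.7]
width: 0.001
t 8.2 box tcp [-16.5   1.8  65.9] tilt -0.008 F box [13.9 -1.   3.7] w 0.0
t 8.25 box tcp [-16.6   1.8  65.9] tilt -0.008 F box [12.9 -1.3  4. ] w 0.0
10 [array([541., 313.]), array([341., 415.])]
15 [array([532., 306.]), array([332., 407.])]
18 [array([527., 302.]), array([327., 403.])]
20 [array([523., 300.]), array([323., 400.])]
```

View pics/s10c.png

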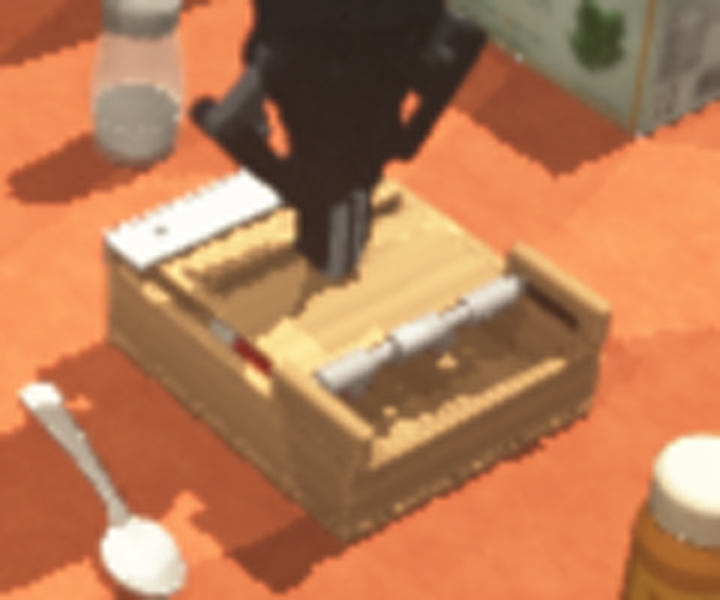

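```bash
python3 -m crank '[{"tx":0,"ty":-0.1,"tz":-0.05,"rx":0,"ry":0,"rz":0,"grip":0},{"tx":0,"ty":0,"tz":-0.2,"rx":0,"ry":0,"rz":0,"grip":0},{"tx":0,"ty":0.1,"tz":-0.5,"rx":0,"ry":0,"rz":0,"grip":0},{"tx":0,"ty":0.2,"tz":-1.2,"rx":0,"ry":0,"rz":0,"grip":0},{"tx":0,"ty":0.2,"tz":-3,"rx":0,"ry":0,"rz":0,"grip":0},{"tx":0,"ty":0.2,"tz":-6,"rx":0,"ry":0,"rz":0,"grip":0},{"tx":0,"ty":0.5,"tz":-9,"rx":0,"ry":0,"rz":0,"grip":0},{"tx":0,"ty":2,"tz":-12,"rx":0,"ry":0,"rz":0,"grip":0},{"tx":0,"ty":5,"tz":-14,"rx":0,"ry":0,"rz":0,"grip":0},{"tx":0,"ty":8,"tz":-15,"rx":0,"ry":0,"rz":0,"grip":0},{"tx":0,"ty":11,"tz":-16,"rx":0,"ry":0,"rz":0,"grip":0},{"tx":0,"ty":14,"tz":-17,"rx":0,"ry":0,"rz":0,"grip":0},{"tx":0,"ty":17,"tz":-17,"rx":0,"ry":0,"rz":0,"grip":0},{"tx":0,"ty":20,"tz":-17,"rx":0,"ry":0,"rz":0,"grip":0},{"tx":0,"ty":20,"tz":-17,"rx":0,"ry":0,"rz":0,"grip":0},{"tx":0,"ty":20,"tz":-17,"rx":0,"ry":0,"rz":0,"grip":0}]'
python3 - <<'E'
from go import *
rep();snap('scene','scene11');snap('top','top11');rep()
crop('scene11',230,160,350,260,6,'s11c');crop('top11',215,100,405,240,4,'t11c')
E
```

```text
time_s: 9.58
tool_pos: [522.6, -200.7, 237.9]
orientation: [[0.997, 0.077, 0.003], [0.077, -0.997, -0.008], [0.002, 0.008, -1.0]]
wrist_force: [-0.2, 1.1, 0.3]
width: 0.001
t 9.58 box tcp [183.4  -2.3 237.9] tilt -0.008 F box [-1.1 -0.   0.3] w 0.0
t 9.68 box tcp [180.6  -1.5 237.4] tilt -0.007 F box [-0.7 -0.5 -0.4] w 0.0
```

View pics/s11c.png

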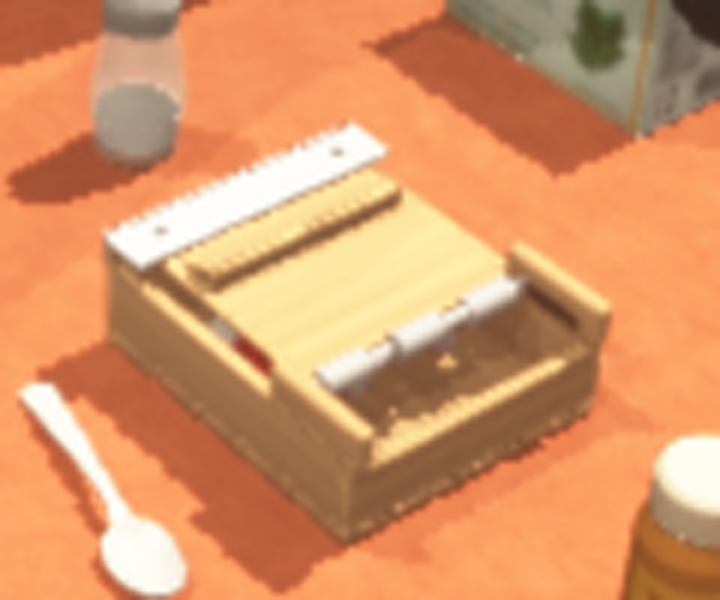

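View pics/t11c.png

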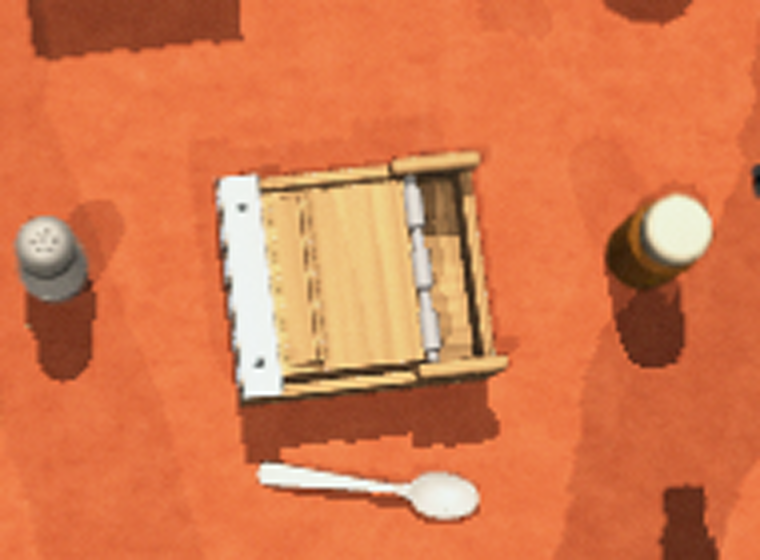

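```bash
python3 -c "
from bench import manip
print(manip.job_done())"
```

```text
the job is handed in; nothing more can be done
None
```

The battery box lid is shut, tucked under the metal lip, and stayed shut after I let go and drew clear. I handed the job in at about 9.7 s on the robot's clock.

**What I did:** With the jaws closed, I pushed the lid over with the fingertips on its outer face, between the hinge and the step. I pressed it flat with about 6 N, the tip height reading 47.4 mm against the 47.5 mm expected. Still pressing with about 4–7 N, I slid it along by the step until it stopped. At the stop the push rose to about 14 N with no further movement.

**Last checks:**
- **Lid:** In both pictures it lies flat. The step stands about 27 mm from the lip's edge; 26 mm is expected fully home.
- **Slide travel:** The hinge pin moved about 18 mm in the scene view. That is short of the 20 mm expected, but within what I can measure in the picture.
- **Stop position:** The tool stopped about 5 mm farther along than my box fit predicted. I put this down to error in the fitted box position or the pad size, because the force, the pin and the step spacing all agree with fully home.
- **Bystanders:** The salt shaker, jar and teaspoon look unmoved.
- **Robot:** The wrist force was near zero at the end, and the arm was touching nothing.

The first move command was refused for its row format and moved nothing.

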